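# Park the sample turntable on its tight spot, load the dishes and clip the cover down

## Robot

A 6-joint arm with a two-finger parallel gripper is mounted at the origin on a cart in front of the work surface, level with it; the furniture and walls round the work are solid. World frame = base frame: x ahead of the robot, y to its left, z up, the work surface at z = 0. Lengths are in m, angles in degrees, forces in N, time in s.
With the tool pointing down it reaches from about 0.325 to 0.85 m from the base axis. Payload 15.5 kg.
Tool frame: the origin (TCP) lies at the very end of the fingers, on their centre line; the grasp point (between the pads) lies arm.grip_depth behind it (arm.grip_depth is the distance from the TCP to the grasp point, in m); z points along the fingers, y is the direction in which the jaws open and shut (so a half turn about z gives the same grasp; the last joint's range is limited). The gripper opens to 91 mm and grips with 3 to 60 N. Pads are 32 mm wide; open, the fingers measure 118 mm over their backs; the gripper's body (76 mm by 178 mm) begins 60 mm behind the grasp point.
Start: joints at [-5.472, 28.281, 77.091, -0, 74.628, -5.472], TCP at [0.625, 0, 0.214] pointing down, gripper open.
Joint ranges: [-166.48, 166.48], [-47.26, 123.95], [12.59, 153.08], [-70.14, 250.14], [6.76, 159.57], [-176.63, 176.63]. Speed limits (degrees/s): [108.29, 108.29, 147.25, 172.46, 172.46, 172.46].

## Interface

Orientations are given as a 3x3 rotation matrix whose columns are the frame's x, y, z axes.
In Python, from rig import arm gives the robot as it stands. Calls block until the motion is done:
- arm.move_to(position, orientation): joint-space move of the TCP to a pose.
- arm.move_l(position, orientation=None, feed=0.15): straight line of the TCP; orientation=None keeps the orientation; feed is the mean speed in m/s.
- arm.move_joints(angles): joint-space move.
- arm.grip(opening): finger opening in m; the grip force is fixed at half the most; returns when the fingers have stopped.
- arm.sleep(seconds).
- arm.solve_ik(position, orientation): joint angles nearest the present ones, or None.
- arm.snapshot(name): name is "scene" or "side" or "wrist"; returns the picture (384x512x3 uint8, red, green, blue); there is no depth.
- arm.get_calibration(name): a dict with "intrinsics" (3x3 intrinsics, pixels), "cam_to_world" (4x4, takes a point from camera to world coordinates). Camera axes: x right, y down, z forward; pixel columns grow to the right and rows downward; lengths in m; the calibration is good to about 2 mm. The wrist camera is an equidistant fisheye: a pixel r from the principal point sees the ray r / f radians off the axis. A picture is of the moment at which its call begins: read the wrist's pose just before it. get_calibration takes no time and is no camera call; for the wrist camera it gives the pose at the moment of the call.
A pose or a line that the arm cannot do raises arm.Unreachable and nothing moves.
- arm.sign_off(): hands the job in, once; it reports no verdict.
Readings, each from a call of its own:
- arm.current_t(): time.
- arm.current_joint_positions(): joint angles.
- arm.current_dq(): joint speeds.
- arm.current_tau(): joint torques, N m.
- arm.current_ee_pos(): TCP position.
- arm.current_tool_rot(): TCP orientation.
- arm.current_force(): force on the tool from outside, world axes, zero at the start.
- arm.current_torque(): the same for the moment, N m.
- arm.current_width(): finger opening in m.
Only numpy, scipy, OpenCV 4.12 (cv2) and the standard library are available. Lean on these libraries where they do the work, as an engineer would, in place of code of your own. Each camera call takes 0.05 s, during which the arm holds its last target. There are 200 camera calls.

## Task

Get the sample turntable ready to be carried away: lead its platter round by the red finger post, feel for the one tight spot where it rubs on the brake shoe, and leave it sitting there with the post let go for a moment, so that it cannot spin. Then set every petri dish flat on a rubber pad of its own, inside the pad's rim, put the clear cover squarely on the plinth, and fold all three clip flaps fully down against its side. The platter must still sit on the tight spot at the end; leave the brown bottle and the large beaker where they are.

Things in the scene. Friction and masses are not known exactly. Their poses are not given: they have to be found in the camera images.
- turntable: white round plinth, 192 mm across and 40 mm high, fixed to the bench; origin at the centre of its underside, z up. It carries a free-turning aluminium platter, 160 mm across, whose top is 52 mm above the bench
- seat (a point): centre of the plinth's flat top, 40 mm above the bench; the cover's foot stands here round the platter, its wall 8 mm clear of the platter all round
- platter (a joint): angle of the platter on the plinth, rad, counter-clockwise from above, 0 where pad_0 lies along the plinth's x axis. No end stops. Light even drag (0.05 N m, about 1 N at the post) except at one tight spot, which is unmarked, invisible and elsewhere every time, found only by feeling; the platter does not start on it
- shoe: brass brake shoe, 75 mm from the plinth's centre on its -x side, mostly below the platter's rim. At the tight spot a high place under the rim rubs on it: drag at the post rises to about 7 to 9 N over some 0.3 rad, with ramps of 0.1 rad; friction keeps the platter there when let go. The shoe's own position tells nothing
- post_top (a point): top centre of the red upright finger post on the platter, 12 mm thick and 28 mm tall, 58 mm from the platter's centre, half-way (60 degrees) between pad_0 and pad_1; its top is 80 mm above the bench. Gripped across and led round in a circle, it turns the platter; it may turn between the fingers
- cover: clear dome cover, open below: foot 184 mm across, 48 mm high, narrowing to 142 mm at the top, 4 mm wall, about 0.25 kg, round blue knob of 28 mm on top (from 48 to 73 mm above the foot). Origin at the centre of its foot, z up. Starts on the bench; any yaw on the plinth will do. Three clip flaps hang on it, 0, 120 and 240 degrees from its x axis
- pad_0 (a point): top centre of a black rubber pad, 66 mm across, on the platter, 0 degrees round it, 44 mm from its centre and 53 mm above the bench, inside a 4 mm high rim of 67 mm inner width; a place for one dish
- flap_0 (a joint): fold of the clip flap 0 degrees from the cover's x axis: 0 straight up, 1.57 standing out level, 3.12 folded fully down (its stop), along the plinth's side. Stays where put (0.035 N m). Blue plate 40 x 40 x 4 mm; its hinge is level and tangential, 104 mm from the cover's centre and 22 mm above the cover's foot
- flap_0_tip (a point): middle of the free edge of flap_0, 40 mm from its hinge
- pad_1 (a point): top centre of a black rubber pad, 66 mm across, on the platter, 120 degrees round it, 44 mm from its centre and 53 mm above the bench, inside a 4 mm high rim of 67 mm inner width; a place for one dish
- flap_1 (a joint): fold of the clip flap 120 degrees from the cover's x axis: 0 straight up, 1.57 standing out level, 3.12 folded fully down (its stop), along the plinth's side. Stays where put (0.035 N m). Blue plate 40 x 40 x 4 mm; its hinge is level and tangential, 104 mm from the cover's centre and 22 mm above the cover's foot
- flap_1_tip (a point): middle of the free edge of flap_1, 40 mm from its hinge
- pad_2 (a point): top centre of a black rubber pad, 66 mm across, on the platter, 240 degrees round it, 44 mm from its centre and 53 mm above the bench, inside a 4 mm high rim of 67 mm inner width; a place for one dish
- flap_2 (a joint): fold of the clip flap 240 degrees from the cover's x axis: 0 straight up, 1.57 standing out level, 3.12 folded fully down (its stop), along the plinth's side. Stays where put (0.035 N m). Blue plate 40 x 40 x 4 mm; its hinge is level and tangential, 104 mm from the cover's centre and 22 mm above the cover's foot
- flap_2_tip (a point): middle of the free edge of flap_2, 40 mm from its hinge
- dish_a: closed clear petri dish, 59 mm across, 13 mm high, 30 g; origin at the centre of its underside, z up. Two or three dishes are there; an absent one reads None
- dish_b: closed clear petri dish, 59 mm across, 13 mm high, 30 g; origin at the centre of its underside, z up. Two or three dishes are there; an absent one reads None
- dish_c: closed clear petri dish, 59 mm across, 13 mm high, 30 g; origin at the centre of its underside, z up. Two or three dishes are there; an absent one reads None
- amber_bottle: bystander: brown bottle with black cap, 60 mm across, 129 mm high, behind the work; leave alone
- large_beaker: bystander: glass beaker, 70 mm across, 78 mm high, behind the work; leave alone
Things that resemble listed ones, but are neither listed nor needed, are in the scene too. Leave any purple or turquoise look-alike of the dish_b alone.

How it is judged (in metres and radians):
On the way, in this order (a step that is already met when the one before it is completed fails the run):
1. the platter sits on its tight spot (the shoe is pressed with more than 2.5 N), let go (contact force between shoe and anything else above 2.5 N and contact force between the fingers and turntable below 0.1 N), for 0.5 s.
2. every dish lies on a pad of its own, released (((horizontal distance between dish_a and pad_0 below 0.01 m and z of dish_a in the frame of pad_0 between -0.004 and 0.006 m) or (horizontal distance between dish_a and pad_1 below 0.01 m and z of dish_a in the frame of pad_1 between -0.004 and 0.006 m) or (horizontal distance between dish_a and pad_2 below 0.01 m and z of dish_a in the frame of pad_2 between -0.004 and 0.006 m)) and ((horizontal distance between dish_b and pad_0 below 0.01 m and z of dish_b in the frame of pad_0 between -0.004 and 0.006 m) or (horizontal distance between dish_b and pad_1 below 0.01 m and z of dish_b in the frame of pad_1 between -0.004 and 0.006 m) or (horizontal distance between dish_b and pad_2 below 0.01 m and z of dish_b in the frame of pad_2 between -0.004 and 0.006 m)) and ((horizontal distance between dish_c and pad_0 below 0.01 m and z of dish_c in the frame of pad_0 between -0.004 and 0.006 m) or (horizontal distance between dish_c and pad_1 below 0.01 m and z of dish_c in the frame of pad_1 between -0.004 and 0.006 m) or (horizontal distance between dish_c and pad_2 below 0.01 m and z of dish_c in the frame of pad_2 between -0.004 and 0.006 m)) and angle between each of dish_a, dish_b, dish_c's own z axis and vertical below 0.05 rad and contact force between the fingers and dish_a below 0.1 N and contact force between the fingers and dish_b below 0.1 N and contact force between the fingers and dish_c below 0.1 N), for 0.2 s.
3. the cover stands on the plinth (horizontal distance between cover and seat below 0.01 m and z of cover in the frame of seat between -0.004 and 0.004 m and angle between cover's own z axis and vertical below 0.06 rad), for 0.2 s.
At the end, for the whole second after the job is handed in: The platter sits on its tight spot (more than 2.5 N on the shoe), each dish lies flat within 10 mm of the centre of a pad, the cover stands level on the plinth within 10 mm of its centre, and all three flaps are folded beyond 2.85 rad; everything at rest (all of step 3 and contact force between shoe and anything else above 2.5 N and ((horizontal distance between dish_a and pad_0 below 0.01 m and z of dish_a in the frame of pad_0 between -0.004 and 0.006 m) or (horizontal distance between dish_a and pad_1 below 0.01 m and z of dish_a in the frame of pad_1 between -0.004 and 0.006 m) or (horizontal distance between dish_a and pad_2 below 0.01 m and z of dish_a in the frame of pad_2 between -0.004 and 0.006 m)) and ((horizontal distance between dish_b and pad_0 below 0.01 m and z of dish_b in the frame of pad_0 between -0.004 and 0.006 m) or (horizontal distance between dish_b and pad_1 below 0.01 m and z of dish_b in the frame of pad_1 between -0.004 and 0.006 m) or (horizontal distance between dish_b and pad_2 below 0.01 m and z of dish_b in the frame of pad_2 between -0.004 and 0.006 m)) and ((horizontal distance between dish_c and pad_0 below 0.01 m and z of dish_c in the frame of pad_0 between -0.004 and 0.006 m) or (horizontal distance between dish_c and pad_1 below 0.01 m and z of dish_c in the frame of pad_1 between -0.004 and 0.006 m) or (horizontal distance between dish_c and pad_2 below 0.01 m and z of dish_c in the frame of pad_2 between -0.004 and 0.006 m)) and angle between each of dish_a, dish_b, dish_c's own z axis and vertical below 0.05 rad and value of joint each of flap_0, flap_1, flap_2 above 2.85 rad and linear speed of cover below 0.02 m/s); the robot touches nothing.
It fails at once if the brown bottle is shifted by more than 30 mm (distance of amber_bottle from where it was at the start of the episode above 0.03 m).
It fails at once if the large beaker is shifted by more than 30 mm (distance of large_beaker from where it was at the start of the episode above 0.03 m).
Of dish_a, dish_b, dish_c only 2 to 3 are there at a start; the rules pass over those that are not, and their reading is None.
At some moment in a run one of dish_a, dish_b, dish_c may be knocked a few centimetres aside while the robot is not near it.
Once in a run the grip may slacken for a moment while it holds something.
It also fails if it takes over 210 s, if anything falls off the work surface, if the arm or the gripper's body presses on something with over 40 N, if the wrist force passes 120 N, or if a joint passes its speed limit or range.

## Working session

There is one attempt and no reset: what is moved stays moved. The work goes in short steps, each a Python script; the robot and the scene stay as the last script left them, time stands still between calls to the robot, and variables do not carry over. Pictures are saved under pics/ and viewed, about 12 in all and at most 16, crops included, and the job is handed in when it is done.

```bash
ls; mkdir -p pics; python3 - <<'E'
from rig import arm
import cv2
for n in ("scene","side","wrist"):
    c=arm.get_calibration(n); print(n,c["intrinsics"].tolist() if hasattr(c["intrinsics"],'tolist') else c["intrinsics"]); print(c["cam_to_world"])
    cv2.imwrite(f"pics/{n}0.png",arm.snapshot(n)[:,:,::-1])
print(arm.grip_depth,arm.current_t(),arm.current_tool_rot())
E
python3 -c "
import cv2,numpy as np
a=cv2.imread('pics/scene0.png');cv2.imwrite('pics/s0.png',cv2.resize(a,(800,600)))"
```

```text
pics
scene [[366.81011226469235, 0.0, 251.42107878025863], [0.0, 366.81011226469235, 185.78101371183007], [0.0, 0.0, 1.0]]
[[ 0.76156328 -0.45368245  0.46281054  0.00122147]
 [-0.64778958 -0.5546301   0.52225866 -0.73787738]
 [ 0.01974907 -0.69753687 -0.71627668  0.94504964]
 [ 0.          0.          0.          1.        ]]
side [[457.83197334261035, 0.0, 251.5286461096611], [0.0, 457.83197334261035, 199.02830501758575], [0.0, 0.0, 1.0]]
[[ 0.99918867  0.03838826 -0.01217941  0.58023807]
 [ 0.03243368 -0.58771349  0.80841877 -1.20776817]
 [ 0.02387579 -0.8081579  -0.58848173  0.87301675]
 [ 0.          0.          0.          1.        ]]
wrist [[297.3186396354542, 0.0, 255.9073998681642], [0.0, 297.3186396354542, 183.63225986731763], [0.0, 0.0, 1.0]]
[[ 9.99999820e-01  5.63146567e-04 -2.05290262e-04  6.26754851e-01]
 [ 4.89380661e-04 -9.64834085e-01 -2.62859179e-01  7.37607816e-02]
 [-3.46099287e-04  2.62859032e-01 -9.64834188e-01  3.84611747e-01]
 [ 0.00000000e+00  0.00000000e+00  0.00000000e+00  1.00000000e+00]]
0.0188 0.15 [[-8.98317517e-05  9.99999556e-01 -9.37877000e-04]
 [ 9.99999994e-01  8.98889970e-05  6.09950979e-05]
 [ 6.10793757e-05 -9.37871515e-04 -9.99999558e-01]]
```

View pics/s0.png

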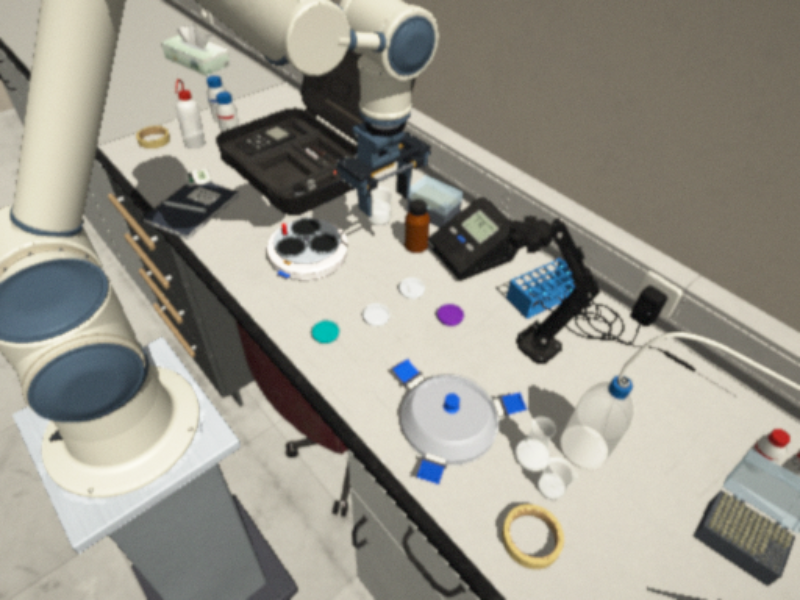

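View pics/wrist0.png

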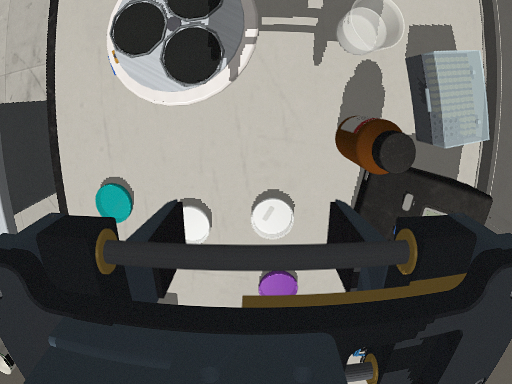

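View pics/side0.png

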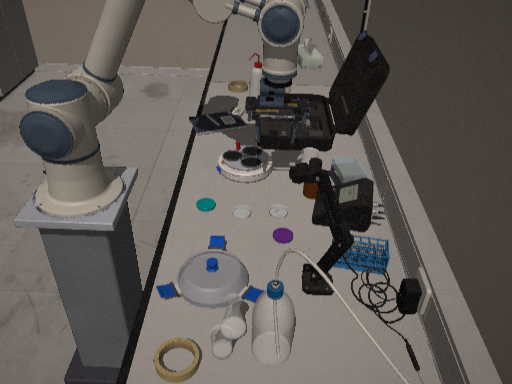

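The scene shows the turntable at about (306,245) with its red post at (284,228). Two white dishes lie at (376,314) and (412,288), with teal and purple decoys beside them. The cover's knob is at (452,403), and its three blue flaps stand out. I'll convert these pixels to positions.

```bash
cat > h.py <<'E'
from rig import arm
import numpy as np, cv2
def ray(cal,name,uv):
    K=np.array(cal["intrinsics"]);T=np.array(cal["cam_to_world"])
    x=(uv[0]-K[0,2])/K[0,0]; y=(uv[1]-K[1,2])/K[1,1]
    if name=="wrist":
        r=np.hypot(x,y); s=np.sin(r)/r if r>1e-9 else 1; d=np.array([x*s,y*s,np.cos(r)])
    else: d=np.array([x,y,1.])
    return T[:3,3],T[:3,:3]@d
def cast(cal,name,uv,z):
    o,d=ray(cal,name,uv); return o+d*(z-o[2])/d[2]
def proj(cal,name,p):
    K=np.array(cal["intrinsics"]);T=np.array(cal["cam_to_world"])
    q=T[:3,:3].T@(np.array(p)-T[:3,3])
    if name=="wrist":
        th=np.arctan2(np.hypot(q[0],q[1]),q[2]); q=np.array([*(q[:2]/np.hypot(*q[:2])*np.tan(th)*th/np.tan(th)),1])
    else: q=q/q[2]
    return (K@q)[:2]
def snap(name,file=None):
    cal=arm.get_calibration(name); im=arm.snapshot(name)
    if file: cv2.imwrite("pics/"+file,im[:,:,::-1])
    return cal,im
def blobs(mask,amin=20):
    n,l,s,c=cv2.connectedComponentsWithStats(mask.astype(np.uint8))
    return [(c[i],s[i,4],s[i,:4],l==i) for i in range(1,n) if s[i,4]>=amin]
def R(yaw):  # tool down; jaw axis (tool y) at angle yaw (deg) in world xy
    a=np.radians(yaw); y=np.array([np.cos(a),np.sin(a),0]); z=np.array([0,0,-1.]); return np.c_[np.cross(y,z),y,z]
def hsv(im): return cv2.cvtColor(im,cv2.COLOR_RGB2HSV).astype(int)
def red(im): h=hsv(im); return ((h[...,0]<8)|(h[...,0]>172))&(h[...,1]>150)&(h[...,2]>80)
def blue(im): h=hsv(im); return (abs(h[...,0]-112)<10)&(h[...,1]>170)&(h[...,2]>90)
E
python3 - <<'E'
from h import *
np.set_printoptions(precision=4,suppress=True)
for n in ("scene","side"):
    cal=arm.get_calibration(n); im=cv2.imread(f"pics/{n}0.png")[:,:,::-1].copy()
    print(n,"red");
    for c,a,b,_ in blobs(red(im),4): print(c,a,b[:4],cast(cal,n,c,.07))
    print("blue")
    for c,a,b,_ in blobs(blue(im),8): print(c,a,cast(cal,n,c,.02),cast(cal,n,c,.062))
cal=arm.get_calibration("scene")
for u in [(304,227),(290,245),(324,243)]: print("pad",cast(cal,"scene",np.array(u)/1.5625,.053))
for u in [(376,314),(412,288)]: print("dish",cast(cal,"scene",np.array(u)/1.5625,.013))
print("bottle",cast(cal,"scene",np.array((418,248))/1.5625,0),"beaker",cast(cal,"scene",np.array((380,218))/1.5625,0))
cal=arm.get_calibration("wrist")
for u in [(138,28),(192,56)]: print("wpad",cast(cal,"wrist",u,.053))
for u in [(193,223),(272,215)]: print("wdish",cast(cal,"wrist",u,.013))
E
```

```text
scene red
[117.8529  60.4706] 34 [115  58   7   6] [0.6153 0.9712 0.07  ]
[181.5455 146.2727] 11 [181 144   2   6] [0.4986 0.2192 0.07  ]
[498.2772 279.9901] 101 [492 275  13  11] [ 0.8531 -0.7936  0.07  ]
blue
[136.6571  52.0286] 35 [0.7719 1.0943 0.02  ] [0.7369 1.0112 0.062 ]
[142.5263  62.4474] 38 [0.7397 0.9715 0.02  ] [0.7062 0.8939 0.062 ]
[360.3636 168.7273] 11 [ 0.9701 -0.2526  0.02  ] [ 0.9261 -0.2747  0.062 ]
[350.3588 186.4847] 262 [ 0.8679 -0.2879  0.02  ] [ 0.8286 -0.3083  0.062 ]
[259.1111 237.1197] 117 [ 0.4735 -0.2477  0.02  ] [ 0.452 -0.27   0.062]
[396.2982 249.1228] 57 [ 0.7659 -0.5475  0.02  ] [ 0.7312 -0.5561  0.062 ]
[288.6875 257.8875] 80 [ 0.4912 -0.3604  0.02  ] [ 0.469  -0.3775  0.062 ]
[328.3636 257.6942] 121 [ 0.5827 -0.4353  0.02  ] [ 0.5563 -0.4491  0.062 ]
[274.9467 301.4733] 150 [ 0.3659 -0.4354  0.02  ] [ 0.3493 -0.4491  0.062 ]
side red
[257.7    64.025] 40 [254  58   8  10] [0.5572 1.0466 0.07  ]
[237.9565 145.3478] 23 [237 142   3   8] [0.505  0.2156 0.07  ]
blue
[218.1 168.7] 10 [0.4409 0.1353 0.02  ] [0.4477 0.0691 0.062 ]
[216.8    240.8759] 14
[... 347 characters left out ...]
062 ]
[362.3333 262.2222] 9 [ 0.8689 -0.3045  0.02  ] [ 0.8547 -0.349   0.062 ]
[340.8  265.04] 25 [ 0.8094 -0.3186  0.02  ] [ 0.7982 -0.3624  0.062 ]
[274.7544 287.7018] 57 [ 0.6329 -0.4093  0.02  ] [ 0.6303 -0.4486  0.062 ]
[165.8012 290.3851] 161 [ 0.3635 -0.433   0.02  ] [ 0.3742 -0.4711  0.062 ]
[252.8125 293.6806] 144 [ 0.5786 -0.4321  0.02  ] [ 0.5787 -0.4703  0.062 ]
pad [0.5496 0.2119 0.053 ]
pad [0.487  0.1778 0.053 ]
pad [0.5528 0.1336 0.053 ]
dish [ 0.5282 -0.09    0.013 ]
dish [ 0.642  -0.0804  0.013 ]
bottle [0.7552 0.0233 0.    ] beaker [0.7572 0.1741 0.    ]
wpad [0.4896 0.1709 0.053 ]
wpad [0.5556 0.1306 0.053 ]
wdish [ 0.5404 -0.0836  0.013 ]
wdish [ 0.6484 -0.0711  0.013 ]
```

```bash
python3 - <<'E'
from h import *
np.set_printoptions(precision=4,suppress=True)
arm.move_to([.53,.07,.214],R(0))
cal,im=snap("wrist","w1.png")
for c,a,b,_ in blobs(red(im),8): print("red",c,a,b,cast(cal,"wrist",c,.075))
h=hsv(im)
dark=(h[...,2]<60)
for c,a,b,m in blobs(dark,800):
    cs,_=cv2.findContours(m.astype(np.uint8),cv2.RETR_EXTERNAL,cv2.CHAIN_APPROX_NONE)
    k=max(cs,key=cv2.contourArea)
    P=np.array([cast(cal,"wrist",p[0],.055)[:2] for p in k],np.float32)
    print("dark",c,a,b,cv2.minEnclosingCircle(P),cast(cal,"wrist",c,.053))
print(arm.current_force(),arm.current_t())
E
```

```text
red [230.5725  33.4504] 131 [225  27  12  14] [0.5057 0.2201 0.075 ]
dark [239.0124 288.3925] 78260 [  0   0 512 384] ((0.5229328274726868, -0.31079521775245667), 0.6266148686408997) [ 0.5096 -0.0927  0.053 ]
dark [277.6477  47.6792] 2637 [248  18  60  59] ((0.5562976598739624, 0.21053330600261688), 0.034651368856430054) [0.5559 0.2087 0.053 ]
dark [217.8116  80.6427] 2628 [189  49  58  61] ((0.4895661771297455, 0.17334888875484467), 0.03440556675195694) [0.4899 0.1714 0.053 ]
dark [276.3163 115.0966] 2630 [248  86  58  59] ((0.5549827814102173, 0.13211087882518768), 0.03293343260884285) [0.5547 0.1324 0.053 ]
dark [467.6517 148.0898] 1381 [456 109  51  86] ((0.8519303798675537, 0.1073073223233223), 0.07033763825893402) [0.8204 0.1039 0.053 ]
[ 0.1515 -0.0246  0.0732] 0.7417
```

View pics/w1.png

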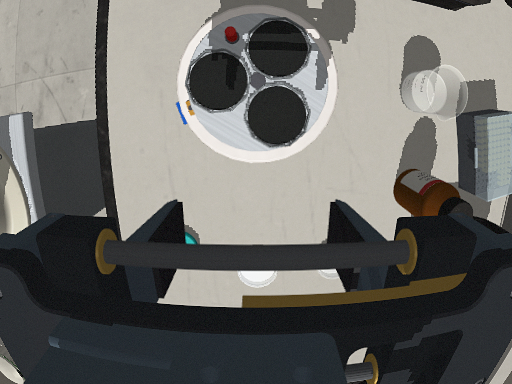

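The wrist picture shows the platter at about (257,85), the post at (230,33) and the pads at (278,48), (218,81) and (276,115). The centre works out at (.5335,.1711) and the post angle at 120°. Next I'll cage the post and sweep.

```bash
cat > sw.py <<'E'
from h import *
C=np.array([.5335,.1711]); RP=.058; Z=.062
def P(a,z=Z): return [C[0]+RP*np.cos(np.radians(a)),C[1]+RP*np.sin(np.radians(a)),z]
def tang(a): f=arm.current_force(); a=np.radians(a); return f@[-np.sin(a),np.cos(a),0], f@[np.cos(a),np.sin(a),0], f[2]
E
python3 - <<'E'
from sw import *
np.set_printoptions(precision=2,suppress=True)
ok=[]
for d in range(-180,181,15):
    for off in (-90,90):
        q=arm.solve_ik(P(120+d),R(120+d+off)); ok.append((d,off,None if q is None else round(float(q[5])),))
print(ok)
arm.move_to(P(120,.12),R(30))
arm.grip(.04)
arm.move_l(P(120),feed=.1)
print(arm.current_force())
arm.grip(.0145); print(arm.current_width(),arm.current_force(),arm.current_joint_positions(),arm.current_t())
arm.sleep(.2)
f0=arm.current_force()
for d in (2,4,6,8,10):
    arm.move_l(P(120+d),R(30+d),feed=.03); print(d,np.array(tang(120+d)))
print(arm.current_t())
E
```

```text
[(-180, -90, 156), (-180, 90, -24), (-165, -90, 142), (-165, 90, -38), (-150, -90, 128), (-150, 90, -52), (-135, -90, 114), (-135, 90, -66), (-120, -90, 101), (-120, 90, -79), (-105, -90, 87), (-105, 90, -93), (-90, -90, 73), (-90, 90, -107), (-75, -90, 60), (-75, 90, -120), (-60, -90, 46), (-60, 90, -134), (-45, -90, 32), (-45, 90, -148), (-30, -90, 17), (-30, 90, -163), (-15, -90, 3), (-15, 90, None), (0, -90, -13), (0, 90, 167), (15, -90, -28), (15, 90, 152), (30, -90, -44), (30, 90, 136), (45, -90, -60), (45, 90, 120), (60, -90, -77), (60, 90, 103), (75, -90, -94), (75, 90, 86), (90, -90, -110), (90, 90, 70), (105, -90, -127), (105, 90, 53), (120, -90, -143), (120, 90, 37), (135, -90, -159), (135, 90, 21), (150, -90, -174), (150, 90, 6), (165, -90, 171), (165, 90, -9), (180, -90, 156), (180, 90, -24)]
[ 0.26 -0.76  0.04]
0.014453938109054227 [0.07 1.02 0.14] [ 17.48  33.67  96.65  -0.    49.68 -12.52] 3.7
2 [ 0.51  0.31 -1.05]
4 [-0.03  0.77  0.2 ]
6 [-1.02  0.94 -0.46]
8 [-0.37  0.25  0.14]
10 [-0.91 -0.57 -0.05]
5.15
```

```bash
python3 - <<'E'
from sw import *
found=0
for d in range(14,147,4):
    arm.move_l(P(120+d),R(30+d),feed=.05); t=tang(120+d); print(d,[round(float(x),1) for x in t],end=" ")
    if t[0]<-3.5: found+=1
    if found and t[0]>-2.5: break
print(arm.current_t(),arm.current_width())
E
```

```text
14 [-0.0, 0.1, 0.3] 18 [-0.0, -0.3, 0.1] 22 [-1.5, 0.4, 0.8] 26 [0.2, 0.5, 0.2] 30 [0.7, -0.4, -0.5] 34 [-0.9, 0.9, -0.2] 38 [-0.8, -0.5, 0.5] 42 [-0.1, -0.0, 0.6] 46 [-0.7, 0.2, -0.3] 50 [-0.5, -0.3, -0.6] 54 [2.5, 0.7, -0.9] 58 [0.8, -0.6, 0.3] 62 [0.4, 0.0, 0.1] 66 [0.1, 0.3, -0.2] 70 [-0.4, 0.6, 0.6] 74 [-0.0, -0.3, 0.0] 78 [-0.1, 0.2, -0.1] 82 [0.0, 0.4, 1.1] 86 [0.3, -0.0, 0.6] 90 [-1.2, -0.9, 0.2] 94 [-1.1, 0.3, -0.6] 98 [-0.5, 0.5, 0.5] 102 [-0.2, 0.4, 0.1] 106 [-0.8, 0.2, -0.1] 110 [0.3, 0.0, 0.7] 114 [-0.7, -0.6, 0.0] 118 [0.2, 0.2, -1.0] 122 [-0.2, -0.6, 0.1] 126 [0.5, -0.2, -0.1] 130 [-0.1, -0.7, -0.8] 134 [0.0, 0.5, -0.1] 138 [-0.6, 0.0, 0.2] 142 [-0.4, -1.0, 0.1] 146 [0.7, 0.2, 0.1] 13.65 0.014776975209812351
```

```bash
python3 - <<'E'
from sw import *
cal,im=snap("wrist","w2.png")
arm.grip(.011); print(arm.current_width(),tang(266))
for _ in range(5):
    arm.sleep(.05); print(np.round(tang(266),2))
E
```

```text
0.011167984090410785 (np.float64(-1.200980169700452), np.float64(0.25097607699353797), np.float64(0.2092461239880261))
[-0.49 -0.17  0.14]
[-0.98 -0.17  0.28]
[-0.52  0.19  0.97]
[-0.9   0.12  0.4 ]
[-1.13  0.77 -0.25]
```

View pics/w2.png

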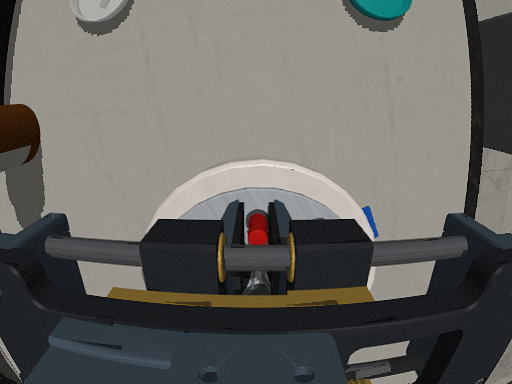

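The post is between the fingers at (257,230), so the platter turned with it. I'll sweep back with the post clamped, so that drag shows up in the static reading.

```bash
python3 - <<'E'
from sw import *
print(arm.current_t())
for d in range(140,-181,-6):
    arm.move_l(P(120+d),R(30+d),feed=.06); t=tang(120+d); print(d,[round(float(x),1) for x in t],end=" ")
    if abs(t[0])>3.5: break
print(arm.current_t(),arm.current_width())
E
```

```text
14.225
140 [-0.9, 3.6, -0.4] 134 [-1.8, 5.7, 1.1] 128 [-0.7, 8.3, 2.4] 122 [-1.0, 9.5, 3.4] 116 [0.1, 11.4, 5.7] 110 [0.5, 11.5, 7.2] 104 [0.5, 12.8, 8.1] 98 [1.3, 12.2, 9.2] 92 [-0.1, 12.9, 9.4] 86 [1.3, 12.9, 9.8] 80 [-0.1, 12.8, 11.5] 74 [-1.8, 11.6, 10.1] 68 [-6.2, 12.9, 11.9] 17.5833 0.011419047264646
```

```bash
python3 - <<'E'
from sw import *
for d in (67,66,65,64,63,62,61,60,59,58,57,56,55,54,53,52,51,50,49,48,47,46,45,44,43,42):
    arm.move_l(P(120+d),R(30+d),feed=.02); a=tang(120+d)[0]; arm.sleep(.1); t=tang(120+d); print(d,round(float(a),1),[round(float(x),1) for x in t],end=" ")
print(arm.current_t(),arm.current_width())
E
```

```text
67 2.6 [2.0, 5.5, 1.2] 66 2.0 [1.8, 4.8, 1.7] 65 0.1 [2.1, 4.9, 0.3] 64 1.7 [1.4, 5.5, 2.1] 63 0.6 [0.4, 5.4, 1.4] 62 0.0 [-0.1, 5.7, 1.3] 61 1.1 [-0.1, 5.9, 1.5] 60 0.1 [0.1, 5.6, 1.2] 59 1.6 [1.0, 5.7, 2.3] 58 0.4 [0.3, 4.9, 2.0] 57 1.8 [1.7, 5.6, 2.1] 56 0.5 [1.0, 5.5, 2.4] 55 2.1 [0.2, 5.5, 1.7] 54 -0.1 [0.3, 7.1, 1.9] 53 -1.3 [-1.5, 5.2, 1.0] 52 -1.0 [-1.0, 6.2, 0.9] 51 -1.1 [-1.6, 6.8, 1.3] 50 -0.1 [0.1, 5.6, 1.8] 49 -0.7 [0.4, 5.9, 0.6] 48 0.1 [0.7, 6.0, 0.8] 47 -0.1 [-0.1, 6.6, 1.5] 46 0.7 [0.7, 5.2, 0.9] 45 0.1 [0.7, 5.5, 0.6] 44 0.5 [0.4, 5.5, 1.3] 43 0.5 [-0.1, 6.6, 0.7] 42 1.0 [-0.0, 5.5, 1.1] 26.6833 0.011334560137346905
```

```bash
python3 - <<'E'
from sw import *
arm.grip(.016); arm.grip(.011)
d=42;print(arm.current_width(),np.round(tang(162),1))
hit=0
for d in range(36,-181,-5):
    arm.move_l(P(120+d),R(30+d),feed=.05); t=tang(120+d); print(d,[round(float(x),1) for x in t],end=" ")
    hit = hit+1 if abs(t[0])>3 else 0
    if hit>1 or abs(t[0])>5: break
print(arm.current_t(),arm.current_width())
E
```

```text
0.011131209045109447 [-0.9 -1.5 -0.5]
36 [-0.5, -2.9, -0.2] 31 [0.3, -4.6, -0.9] 26 [-0.1, -5.7, -0.1] 21 [-0.3, -6.8, -0.5] 16 [-0.5, -6.3, 0.2] 11 [-0.6, -7.8, 0.8] 6 [-0.2, -8.4, 0.7] 1 [1.0, -9.3, 1.7] -4 [0.1, -11.7, 2.3] -9 [0.6, -10.8, 2.6] -14 [0.3, -12.5, 4.4] -19 [0.1, -13.1, 5.8] -24 [-0.0, -14.4, 5.7] -29 [-0.2, -15.6, 7.2] -34 [0.5, -15.6, 8.8] -39 [-0.4, -15.6, 9.5] -44 [0.8, -16.5, 11.4] -49 [0.8, -16.5, 11.9] -54 [0.4, -17.0, 12.8] -59 [0.6, -16.0, 14.4] -64 [0.5, -17.1, 16.0] -69 [-0.5, -18.0, 15.2] -74 [-0.4, -17.8, 16.5] -79 [-1.0, -17.6, 17.1] -84 [-0.6, -17.8, 17.6] -89 [-0.2, -18.3, 18.8] -94 [0.3, -18.2, 18.4] -99 [0.4, -18.0, 19.4] -104 [0.1, -18.4, 19.8] -109 [0.5, -18.9, 20.4] -114 [-1.1, -19.8, 19.5] -119 [-0.3, -19.3, 19.1] -124 [-0.4, -19.4, 19.9] -129 [0.3, -20.5, 20.3] -134 [0.6, -20.5, 19.9] -139 [-0.3, -21.4, 20.3] -144 [0.3, -21.4, 19.1] -149 [-0.4, -21.7, 19.0] -154 [-0.4, -21.9, 18.1] -159 [-0.5, -23.5, 16.8] -164 [-1.4, -24.1, 16.6] -169 [-0.7, -24.5, 15.8] -174 [-0.1, -25.5, 15.5] -179 [-0.9, -24.1, 12.2] 38.3167 0.010898636571847305
```

The readings taken after a stop show no drag, because the platter coasts off the finger. I'll finish each step with a very slow push inside a loose cage, starting with the suspicious region at 50–70°.

```bash
cat >> sw.py <<'E'
def go(d,feed=.15): arm.move_l(P(120+d),R(30+d),feed=feed)
def probe(d,lead=.7):  # fast to d-lead (deg), then creep to d
    s=np.sign(lead); go(d-lead,.06); go(d,.004)
    t=[tang(120+d)[0] for _ in range(1)]; arm.sleep(.02); t.append(tang(120+d)[0]); return round(float(np.mean(t)),1)
E
python3 - <<'E'
from sw import *
arm.grip(.0145)
print([probe(d,1.5) for d in (-175,-172,-169)],arm.current_t())
for d in range(-155,45,15): go(d)
print(arm.current_t())
for d in range(43,80,4): print(d,probe(d,1.2),end=" ")
print(arm.current_t(),arm.current_width())
E
```

```text
[-0.3, -0.4, -0.3] 41.0
46.7
43 -0.8 47 -0.4 51 -0.9 55 -0.0 59 -0.7 63 -5.4 67 -5.4 71 -3.4 75 -2.6 79 0.3 53.8667 0.014275557491932446
```

The tight spot is at about 61–75°. I'll push back to the middle, probing as I go, and let go.

```bash
python3 - <<'E'
from sw import *
for d in (77.5,75.5,73.5,71.5,70): print(d,probe(d,-1.2),end=" ")
arm.grip(.04); arm.sleep(.7)
arm.move_l(P(190,.16),feed=.2)
print(arm.current_t(),arm.current_force())
arm.move_to([.56,.045,.214],R(0))
cal,im=snap("wrist","w3.png")
for c,a,b,_ in blobs(red(im),8): print("red",c,a,b,cast(cal,"wrist",c,.075))
dark=(hsv(im)[...,2]<60)
for c,a,b,m in blobs(dark,800):
    if a<4000: print("dark",c,a,b[2:4],cast(cal,"wrist",c,.053))
E
```

```text
77.5 0.2 75.5 1.9 73.5 4.8 71.5 4.3 70 5.5 59.3667 [-0.16113768  0.53385073  0.2851541 ]
red [177.03546099  70.14184397] 141 [170  64  15  13] [0.47877666 0.15757276 0.075     ]
red [410.03508772 166.21052632] 57 [402 160  20  15] [0.74151437 0.05611867 0.075     ]
dark [204.77207977  32.39316239] 2457 [58 54] [0.50443396 0.20260579 0.053     ]
dark [269.67659254  50.38522427] 2653 [59 59] [0.57637124 0.18015258 0.053     ]
dark [218.79335371  96.15851795] 2618 [59 58] [0.52036539 0.12873046 0.053     ]
dark [454.72451791 133.26905418] 1089 [49 87] [0.8217163  0.09755016 0.053     ]
```

View pics/w3.png

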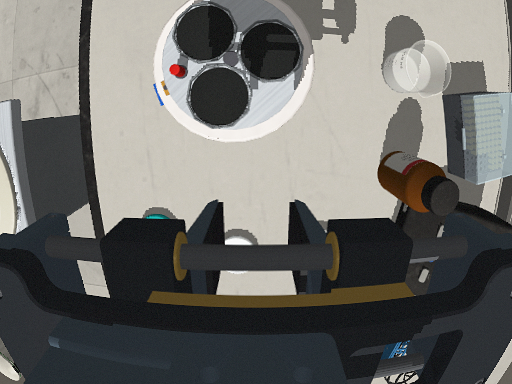

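The post is now at about 193° and the pads are near 12.5°, 132.5° and 252.5°. Now the dishes.

```bash
cat > dish.py <<'E'
from h import *
def dishes(cal,im,zt=.013):
    h=hsv(im); m=((h[...,1]<18)&(h[...,2]>205)).astype(np.uint8)
    m=cv2.morphologyEx(m,cv2.MORPH_CLOSE,np.ones((5,5)))
    out=[]
    for c,a,b,k in blobs(m,150):
        cs,_=cv2.findContours(k.astype(np.uint8),cv2.RETR_EXTERNAL,cv2.CHAIN_APPROX_NONE)
        P=np.array([cast(cal,"wrist",p[0],zt)[:2] for p in max(cs,key=cv2.contourArea)],np.float32)
        (x,y),r=cv2.minEnclosingCircle(P)
        if .02<r<.045: out.append((np.round(c),a,np.round([x,y,r],4)))
    return out
E
python3 - <<'E'
from dish import *
arm.grip(.08)
arm.move_to([.59,-.17,.214],R(0))
cal,im=snap("wrist","w4.png")
for d in dishes(cal,im): print(d)
print(im[150:200:10,200:300:20].tolist()[:2],arm.current_t())
E
```

```text
(array([301.,  91.]), np.int32(1448), array([ 0.6488, -0.078 ,  0.0288]))
(array([209., 101.]), np.int32(1516), array([ 0.5334, -0.0896,  0.0286]))
(array([206., 294.]), np.int32(404), array([ 0.5148, -0.37  ,  0.0325]))
[[[185, 181, 173], [182, 180, 167], [184, 181, 171], [186, 182, 174], [187, 183, 175]], [[179, 174, 166], [181, 178, 166], [184, 181, 172], [185, 181, 172], [186, 182, 171]]] 62.5083
```

View pics/w4.png

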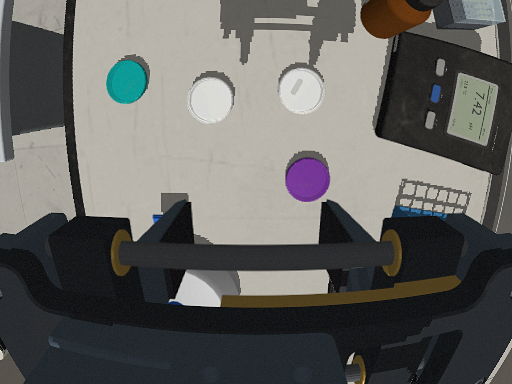

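The dishes are at (210,100) and (301,91), and no third is visible. I'll pick and place the right-hand one first.

```bash
cat >> dish.py <<'E'
PADS={0:((.5766,.1803),102.5),1:((.5040,.2033),22.5),2:((.5204,.1288),2.5)}
def pick(xy,yaw=90):
    arm.move_to([*xy,.06],R(yaw)); arm.move_l([*xy,.0055],feed=.1)
    arm.grip(.05); w=arm.current_width(); arm.move_l([*xy,.15],feed=.2); print("picked",w,arm.current_width()); return .054<arm.current_width()<.062
def place(i):
    xy,y=PADS[i]
    Rr=min((R(y),R(y+180)),key=lambda M:abs(np.array(arm.solve_ik([*xy,.15],M)or [0]*5+[999])[5]-arm.current_joint_positions()[5]) if arm.solve_ik([*xy,.15],M) is not None else 999)
    arm.move_to([*xy,.15],Rr); print("w",arm.current_width())
    arm.move_l([*xy,.066],feed=.15); arm.move_l([*xy,.0595],feed=.03)
    print("F",np.round(arm.current_force(),1),arm.current_ee_pos(),arm.current_width())
    arm.grip(.066); arm.move_l([*xy,.15],feed=.12)
E
sed -i 's/np.array(arm.solve_ik(\[\*xy,.15\],M)or \[0\]\*5+\[999\])\[5\]/arm.solve_ik([*xy,.15],M)[5]/' dish.py
python3 - <<'E'
from dish import *
arm.grip(.074)
if pick((.6488,-.078)): place(0); arm.grip(.074)
arm.move_to([.56,.02,.214],R(0))
cal,im=snap("wrist","w5.png")
for z in (.013,.066):
  for d in dishes(cal,im,z): print(z,d)
for c,a,b,_ in blobs(red(im),8): print("red",c,cast(cal,"wrist",c,.075))
print(arm.current_t())
E
```

```text
picked 0.05708965432700963 0.05743406326882259
w 0.05696163307663654
F [-0.4 -0.1 -0.4] [0.57661781 0.18034525 0.05963715] 0.057113503383664915
0.013 (array([270.,  29.]), np.int32(1726), array([0.5781, 0.1926, 0.0325]))
0.013 (array([409.,  55.]), np.int32(520), array([0.7718, 0.1793, 0.03  ]))
0.013 (array([192.,  50.]), np.int32(183), array([0.4826, 0.1583, 0.0232]))
0.013 (array([235., 234.]), np.int32(751), array([ 0.5338, -0.0887,  0.0292]))
0.066 (array([270.,  29.]), np.int32(1726), array([0.5758, 0.1786, 0.0279]))
0.066 (array([409.,  55.]), np.int32(520), array([0.7419, 0.1671, 0.0258]))
0.066 (array([235., 234.]), np.int32(751), array([ 0.5378, -0.0627,  0.025 ]))
red [176.74125874  48.11888112] [0.47874019 0.15678366 0.075     ]
71.3333
```

View pics/w5.png

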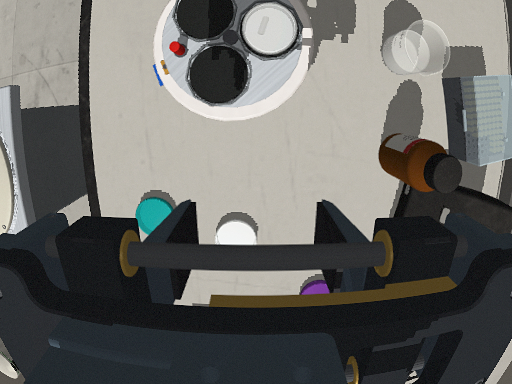

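The first dish sits in its pad at (270,29), and the post hasn't moved. Next are the second dish and a look at the cover.

```bash
python3 - <<'E'
from dish import *
if pick((.5337,-.0895)): place(2)
arm.grip(.06)
arm.move_to([.56,.02,.214],R(0))
cal,im=snap("wrist","w6.png")
for d in dishes(cal,im,.066): print(d)
for c,a,b,_ in blobs(red(im),8): print("red",c,cast(cal,"wrist",c,.075))
arm.move_to([.47,-.46,.214],R(0))
cal2,im2=snap("wrist","w7.png")
for c,a,b,_ in blobs(blue(im2),60): print("blue",c,a,b,cast(cal2,"wrist",c,.022),cast(cal2,"wrist",c,.073))
cv2.imwrite("pics/w67.png",np.vstack([im[:150],im2[:240]])[:,:,::-1])
print(arm.current_t())
E
```

```text
picked 0.056883751465453374 0.057015166243573334
w 0.05678984989740748
F [ 0.  -0.7 -0.3] [0.52039724 0.12879228 0.05963718] 0.05704559744659774
(array([270.,  28.]), np.int32(1760), array([0.5759, 0.1784, 0.0279]))
(array([409.,  54.]), np.int32(548), array([0.7424, 0.1665, 0.0258]))
(array([ 16., 225.]), np.int32(154), array([ 0.1943, -0.0572,  0.0291]))
red [176.75172414  47.97931034] [0.47883061 0.15684191 0.075     ]
blue [257.38186158   5.96420048] 419 [241   0  33  13] [ 0.47437525 -0.2601569   0.022     ] [ 0.47410893 -0.27772483  0.073     ]
blue [257.27695167  97.04832714] 538 [244  84  27  27] [ 0.47442341 -0.37607414  0.022     ] [ 0.47415034 -0.37736901  0.073     ]
blue [170.37906977 150.0127907 ] 860 [151 130  39  41] [ 0.36446002 -0.44020102  0.022     ] [ 0.37962417 -0.43249343  0.073     ]
blue [343.41647332 150.15545244] 862 [324 130  39  41] [ 0.5840222  -0.43999143  0.022     ] [ 0.56836308 -0.43231326  0.073     ]
83.2583
```

View pics/w67.png

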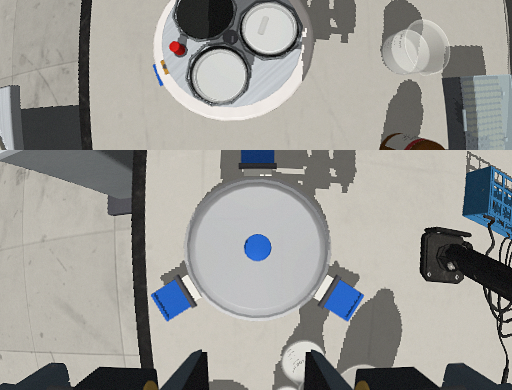

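Both dishes are seated in their pads. The cover's knob is at (.474,-.377). A white round thing near (303,360) in that picture could be a third dish, so I'll check it.

```bash
python3 - <<'E'
from dish import *
cal,im=snap("scene"); cal2,im2=snap("side")
w=cv2.imread("pics/w7.png")[:,:,::-1]
a=cv2.resize(im[250:340,310:430],(400,300)); b=cv2.resize(im2[280:370,190:310],(400,300)); c=cv2.resize(w[150:270,180:420],(800,300) if 0 else (600,300))
o=np.zeros((600,800,3),np.uint8); o[:300,:400]=a;o[:300,400:]=b;o[300:,:600]=c
cv2.imwrite("pics/x.png",o[:,:,::-1])
E
```

```text
(no output)
```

View pics/x.png

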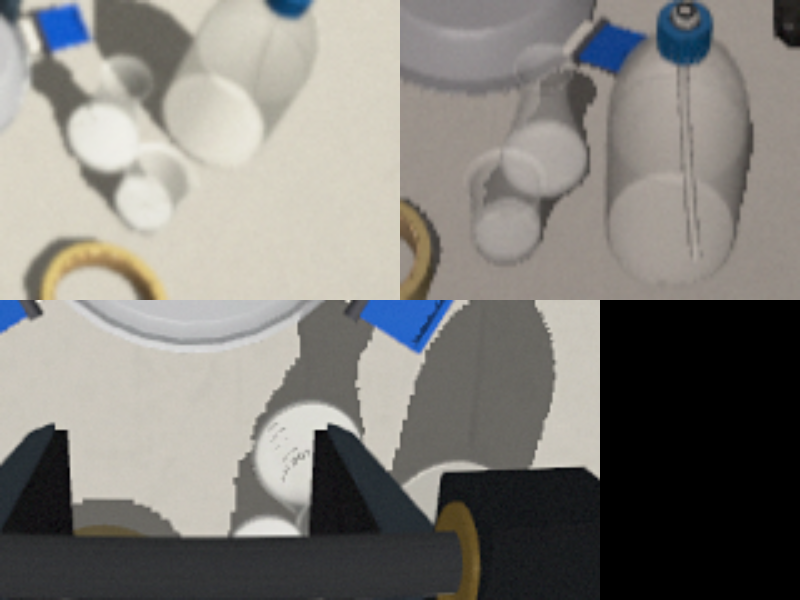

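Those are beakers, so there are just two dishes. Now the cover.

```bash
python3 - <<'E'
from h import *
K=(.4741,-.3772); C=(.5336,.1709)
arm.grip(.055)
arm.move_to([*K,.10],R(0)); arm.move_l([*K,.053],feed=.08); print(np.round(arm.current_force(),1))
arm.grip(.02); print(arm.current_width())
arm.move_l([*K,.23],feed=.12); print("lift",arm.current_width(),np.round(arm.current_force(),1))
arm.move_l([*C,.23],feed=.22); arm.sleep(.3)
cal,im=snap("scene","s8.png"); cal,im=snap("side","side8.png")
print(arm.current_width(),np.round(arm.current_force(),1),arm.current_ee_pos(),arm.current_t())
o=np.hstack([cv2.imread("pics/s8.png")[60:260,100:330],cv2.imread("pics/side8.png")[20:220,150:380]])
cv2.imwrite("pics/x8.png",cv2.resize(o,(800,348)))
E
```

```text
[0.1 0.5 1.1]
0.026864512334465872
lift 0.026277900389346985 [ 0.5  0.9 -3.5]
0.026091774227952755 [-1.1 -0.3 -3.1] [0.53359779 0.17082054 0.23000526] 90.2667
```

View pics/x8.png

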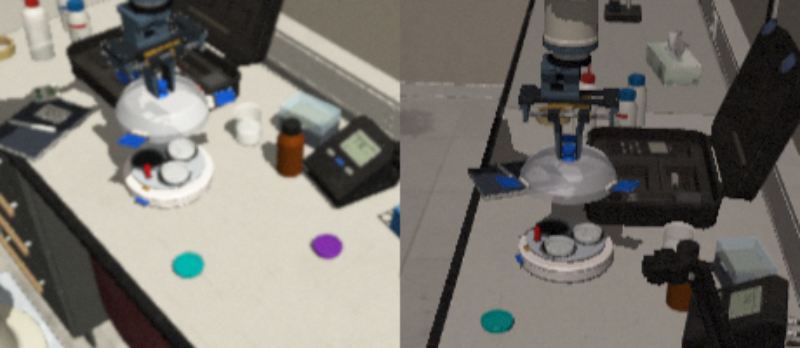

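The cover hangs level over the turntable, so I'll lower it.

```bash
python3 - <<'E'
from h import *
C=(.5336,.1709)
arm.move_l([*C,.10],feed=.1)
z=.10
while z>.089:
    z-=.001; arm.move_l([*C,z],feed=.02); f=arm.current_force()
    if f[2]>0: break
print(z,np.round(f,1),arm.current_ee_pos(),arm.current_width())
arm.grip(.055); arm.move_l([*C,.16],feed=.15)
arm.move_to([.5336,.08,.25],R(0))
cal,im=snap("wrist","w9.png")
for c,a,b,_ in blobs(blue(im),60): print("blue",c,a,cast(cal,"wrist",c,.062),cast(cal,"wrist",c,.113))
for c,a,b,_ in blobs(red(im),8): print("red",c,cast(cal,"wrist",c,.075))
cal,im=snap("side","side9.png")
print(arm.current_t())
E
```

```text
0.093 [0.  0.3 2.7] [0.53378369 0.17093151 0.09323517] 0.02595491869901109
blue [256.2962963    1.99382716] 162 [0.53586116 0.28224851 0.062     ] [0.53579967 0.26392045 0.113     ]
blue [256.35664336  88.24825175] 572 [0.53586401 0.17313828 0.062     ] [0.53580211 0.17033591 0.113     ]
blue [168.3972912  143.30586907] 886 [0.42613208 0.10801233 0.062     ] [0.44168433 0.11447696 0.113     ]
blue [344.43240223 143.03240223] 895 [0.64575762 0.1082756  0.062     ] [0.63005856 0.11470277 0.113     ]
red [411.62264151 185.67924528] [0.7424155  0.05643959 0.075     ]
95.3583
```

View pics/w9.png

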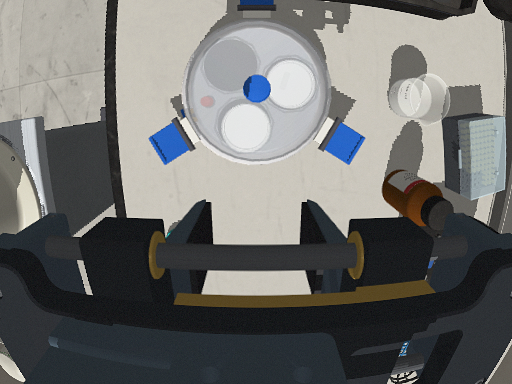

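The cover sits on the plinth: it touched at the expected height, with the knob at (257,88). The flaps stand at 90°, 210° and 330°, and I'll fold them now.

```bash
cat > fold.py <<'E'
from h import *
C=np.array([.5340,.1709])
def fold(phi,rend=.119):
    u=np.array([np.cos(np.radians(phi)),np.sin(np.radians(phi))])
    p=lambda r,z:[*(C+r*u),z]
    cand=[(abs(q[5]-arm.current_joint_positions()[5]),M) for M in (R(phi+90),R(phi-90)) if (q:=arm.solve_ik(p(.133,.1),M)) is not None]
    M=min(cand,key=lambda c:c[0])[1]
    arm.move_to(p(.133,.15),M); arm.move_l(p(.133,.08),feed=.15)
    F=lambda: arm.current_force()
    for z in (.065,.05,.04,.032):
        arm.move_l(p(.133,z),feed=.06); print("z",z,np.round(F()[:2]@u,1),round(float(F()[2]),1))
    r=.133
    while r>rend:
        r-=.002; arm.move_l(p(r,.032),feed=.03); fr=F()[:2]@u
        if fr>4: break
    print("r",round(r,3),np.round(fr,1),np.round(F(),1))
    arm.move_l(p(.135,.032),feed=.08); arm.move_l(p(.14,.16),feed=.25)
E
python3 - <<'E'
from fold import *
arm.grip(0); print(arm.current_width())
arm.move_l([.56,.08,.25])
fold(330); print(arm.current_t())
arm.move_to([.5336,.07,.25],R(0))
cal,im=snap("wrist","w10.png")
for c,a,b,_ in blobs(blue(im),40): print("blue",c,a,cast(cal,"wrist",c,.062),cast(cal,"wrist",c,.113))
E
```

```text
0.0007552751995518694
z 0.065 0.2 -0.3
z 0.05 0.2 -0.1
z 0.04 -0.5 -0.2
z 0.032 0.5 -0.5
r 0.119 1.1 [ 0.9 -0.7  0.6]
102.3667
blue [252.51178451  77.28956229] 594 [0.53129562 0.17671276 0.062     ] [0.53190615 0.17202914 0.113     ]
blue [164.70179372 133.68049327] 892 [0.42206497 0.11023611 0.062     ] [0.43822242 0.11501419 0.113     ]
blue [401.5  348.45] 40 [ 0.81206489 -0.2765498   0.062     ] [ 0.77271321 -0.21672005  0.113     ]
```

View pics/w10.png

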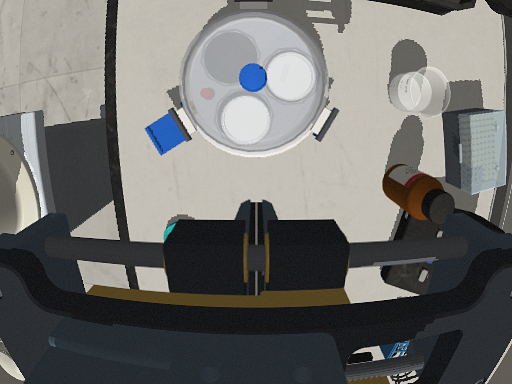

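Flap 330° is down. I'll do the others, pushing inward until resistance is felt, and then press 330° again.

```bash
python3 - <<'E'
from fold import *
fold(330,.111)
fold(90,.111)
arm.move_to([.50,.20,.25],R(0))
fold(210,.111)
print(arm.current_t())
arm.move_to([.5336,.0,.25],R(0)); arm.sleep(.4)
cal,im=snap("wrist","w11.png")
for c,a,b,_ in blobs(blue(im),40): print("blue",c,a,cast(cal,"wrist",c,.062),cast(cal,"wrist",c,.113))
a,s=snap("side"); b,t=snap("scene")
np.save("pics/cal.npy",0)
o=np.hstack([cv2.resize(s[110:210,190:310],(400,333)),cv2.resize(t[120:195,150:240],(400,333))])
o=np.vstack([o,cv2.resize(im[:170,90:430],(800,260) if 0 else (520,260)) if 0 else np.hstack([cv2.resize(im[:170,100:440],(520,260)),np.zeros((260,280,3),np.uint8)])])
cv2.imwrite("pics/x11.png",o[:,:,::-1])
E
```

```text
z 0.065 -0.4 -0.0
z 0.05 0.7 0.3
z 0.04 -0.3 0.4
z 0.032 -0.5 -0.3
r 0.113 11.0 [ 8.4 -7.5 -5.6]
z 0.065 0.5 0.4
z 0.05 0.4 -0.7
z 0.04 0.5 0.3
z 0.032 0.5 0.4
r 0.117 13.1 [-0.  13.1 -1.6]
z 0.065 0.6 -0.1
z 0.05 2.1 0.4
z 0.04 -0.5 0.7
z 0.032 -0.1 0.1
r 0.119 8.8 [-7.5 -4.8  6.4]
122.6417
blue [260.08658009  13.66883117] 462 [0.54062822 0.18720637 0.062     ] [0.53988922 0.17111556 0.113     ]
```

View pics/x11.png

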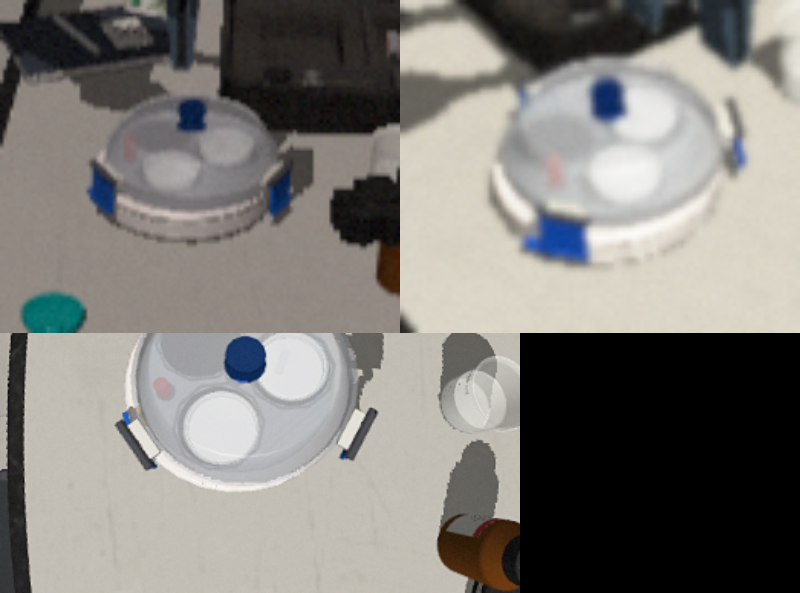

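All three flaps look down. The last pushes may have shifted the cover, so I'll measure the knob from the same pose as right after placing.

```bash
python3 - <<'E'
from h import *
arm.move_to([.5336,.08,.25],R(0)); arm.sleep(.5)
cal,im=snap("wrist","w12.png"); print(arm.current_ee_pos())
for c,a,b,_ in blobs(blue(im),40): print("blue",c,a,cast(cal,"wrist",c,.113))
old=cv2.imread("pics/w9.png")[:,:,::-1]
o=np.vstack([old[:190,90:430],im[:190,90:430]]); cv2.imwrite("pics/x12.png",cv2.resize(o[:,:,::-1],(530,592)))
print(arm.current_t())
E
```

```text
[0.53361821 0.07976287 0.25001438]
blue [259.51978417  87.89028777] 556 [0.53949999 0.17067363 0.113     ]
125.35
```

View pics/x12.png

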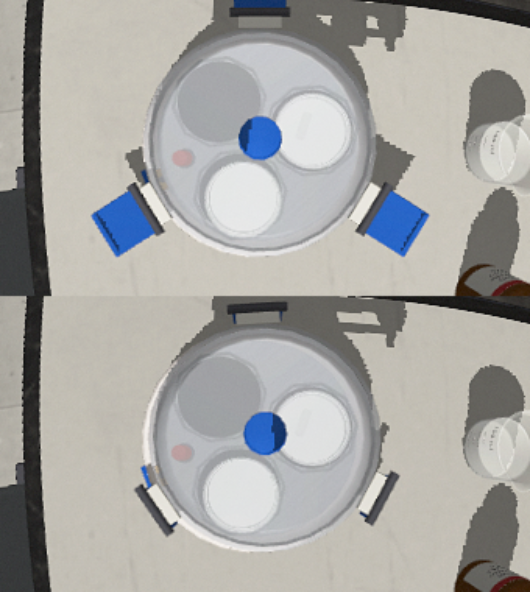

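The cover has moved about 4 mm in +x, inside the 10 mm allowed. The dishes and post are unchanged and all flaps are down, so I'll hand in.

```bash
python3 - <<'E'
from rig import arm
arm.sleep(.3); print(arm.current_force(),arm.current_t()); print(arm.sign_off())
E
```

```text
[-0.13581884 -0.77270281  0.24116861] 125.65
the job is handed in; nothing more can be done
None
```

I did every step and handed the job in at about 126 s of the 210 s allowed; no verdict was reported.

- **Platter:** My first sweeps missed the tight spot because the readings were taken after the platter had coasted off the finger. Slow creeping pushes then found it, about 60–75° round from the start. The drag rose to about 5.5 N on those pushes, somewhat below the stated 7–9 N. I let go of the post there for more than 0.5 s. The post hadn't visibly moved in later pictures, but I couldn't read the shoe force directly.
- **Dishes:** I found only two; the white things beside the cover's starting place are beakers. Each dish sat inside a pad's rim, and neither had moved in the last picture.
- **Cover:** It touched down at the expected height, 40 mm above the bench. Folding the flaps pushed it about 4 mm sideways from where it was placed. That is inside the 10 mm limit, so I left it.
- **Flaps:** I pressed all three inward until the resistance reached about 9–13 N, and the last pictures show them down. I didn't measure the fold angles themselves.
- **Bystanders:** I never touched the brown bottle or the large beaker. They look unmoved.

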